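Slide the template plate under the sprung clips

ROBOT

A 6-joint arm with a two-finger parallel gripper is mounted at the origin on a cart in front of the work surface, level with it; the furniture and walls round the work are solid. World frame = base frame: x ahead of the robot, y to its left, z up, the work surface at z = 0. Lengths are in m, angles in rad, forces in N, time in s.
With the tool pointing down it reaches from about 0.35 to 0.85 m from the base axis. Payload 8.1 kg.
Tool frame: the origin (TCP) lies at the very end of the fingers, on their centre line; the grasp point (between the pads) lies 19 mm behind it; y points along the fingers, x is the direction in which the jaws open and shut, and the axes are right-handed (so a half turn about y gives the same grasp; the last joint's range is limited). The gripper opens to 85 mm and grips with 20 to 120 N. Pads are 22 mm wide; open, the fingers measure 114 mm over their backs; the gripper's body (76 mm by 85 mm) begins 54 mm behind the grasp point. The pads swing forward as they close: fully open they stand 13 mm farther back than shut.
Start: joints at [-1.196, 0.13, 1.488, -0, 1.523, -0.085], TCP at [0.266, -0.538, 0.231] pointing down, gripper open.
Joint ranges: [-2.96, 2.96], [-0.89, 2.26], [0.02, 2.5], [-1.34, 4.48], [0, 2.73], [-2.66, 2.66]. Speed limits (rad/s): [2.39, 2.39, 2.79, 3.14, 3.14, 3.14].

INTERFACE

Orientations are given as a unit quaternion [x, y, z, w].
In Python, from cell import manip gives the robot as it stands. Calls block until the motion is done:
- manip.move_pose(position, orientation): joint-space move of the TCP to a pose.
- manip.servo_line(position, rotation=None, speed=0.15): straight line of the TCP; rotation=None keeps the orientation; speed is the mean speed in m/s.
- manip.set_joints(angles): joint-space move.
- manip.open() and manip.close(newtons=None): open the fingers fully, or close them until they stop; newtons is the grip in N (None keeps the last).
- manip.hold(seconds).
- manip.inverse_kinematics(position, orientation): joint angles nearest the present ones, or None.
- manip.camera(name): name is "side" or "top" or "wrist"; returns a dict with "img" (420x560x3 uint8, red, green, blue), "depth" (420x560 float32, m along the optical axis (not along the pixel's ray), 0 where there is no reading), "intrinsics" (3x3 intrinsics, pixels), "origin" and "attitude" of the camera in the world. Camera axes: x right, y up, looking along -z (the intrinsics and any distortion apply to the point x, -y, -z); pixel columns grow to the right and rows downward; lengths in m; the calibration is good to about 2 mm. A picture is of the moment at which its call begins.
A pose or a line that the arm cannot do raises manip.MotionError and nothing moves.
- manip.finish_job(): hands the job in, once; it reports no verdict.
Trained networks look in a picture, given as the dict that the camera call returned (one of the last four; its "shot" number tells which), for a name from the list of things; names that differ only in an ending like _2 or _b are one class to them, and where a whole thing is asked for, a point or a joint stands for the part that bears it (a point fixed in the world has none). Each returns a list of dicts, best first, with "conf" (0 to 1); they miss things now and then, are a little off and sometimes report something else, mostly with a low value. They report only what shows in the picture. A call takes as long as a camera call.
- manip.find_in(picture, target): "at" ([column, row] in pixels, amid what is visible of it).
Readings, each from a call of its own:
- manip.read_clock(): time.
- manip.read_joint_positions(): joint angles.
- manip.read_joint_vel(): joint speeds.
- manip.read_tau(): joint torques, N m.
- manip.read_position(): TCP position.
- manip.read_tool_rot(): TCP orientation.
- manip.read_contact_force(): force on the tool from outside, world axes, zero at the start.
- manip.read_wrist_torque(): the same for the moment, N m.
- manip.read_grip_width(): finger opening in m.
Only numpy, scipy, OpenCV 4.12 (cv2) and the standard library are available. Lean on these libraries where they do the work, as an engineer would, in place of code of your own. Each camera call takes 0.05 s, during which the arm holds its last target. There are 200 camera calls.

TASK

Take the aluminium template plate by its wooden grip, lay it flat on the bed of the holding fixture in front of the two spring clips, wedge edge towards them, then slide it gently along the bed, never forcing it, so that both clips ride up over it and snap down into its groove, and let go. Where the clip head is clamped along the bed is not measured: feel for it. Leave the screw tin and the tape measure where they are.

Things in the scene. Friction and masses are not known exactly. Their poses are not given: they have to be found in the camera images.
- plate_grip (a point): Centre of the wooden grip of the loose aluminium plate (0.25 kg, 120 x 70 x 10 mm): an upright bar 16 mm (x) by 44 mm (y), from 10 to 46 mm above the underside. x points along the plate to its wedge edge, which goes in first; z up. This point is 28 mm above the underside, 90 mm behind the wedge edge, 30 mm behind the plate's middle.
- plate_groove (a point): Middle of the groove's floor on the plate, 26 mm behind the wedge edge, 6 mm above the underside; the plate's axes. The cross groove is 12 mm wide (x), 4 mm deep, over the whole width. In front of it a flat land of 6 mm, then the top slopes down over the last 14 mm to an edge 3 mm thick.
- fixture: Fixture fixed to the bench: grey bed 110 mm wide, 12 mm high. Origin at bench level on the middle line; x is the way the plate is pushed in, z up. The bed runs from x = -135 to 130 mm. Guide strips 9 mm high on the bed leave a channel 73 mm wide from x = 5 mm on; from x = -28 mm to there they flare 17 degrees. The plate must not be pressed against the clip head with over 40 N.
- bed_end (a point): Point on the bed's top, middle of its far end (fixture x = 130 mm, 12 mm up). Before it the head (37 mm high at most) bears the stop face for the wedge edge and two clips with round 8 mm noses, 44 mm apart, 25 mm before the stop face, 2.5 mm over the bed. The head is clamped anew each time: the stop face is at fixture x = 50 to 95 mm, not measured.
- clip_left (a joint): Lift of the sprung clip on the fixture's +y side, rad: 0 free, about 0.15 with its nose on the plate's top, about 0.07 snapped down on the groove's floor. Pushing the plate under both clips takes 5 to 20 N; the noses drop about 1 mm before the edge meets the stop.
- clip_right (a joint): The same for the clip on the fixture's -y side.
- screw_tin: Open grey tin of screws, 74 mm diameter, 42 mm high, loose, a bystander; origin at the centre of its underside.
- tape_measure: Tape measure standing on edge, 38 x 104 x 65 mm, loose, a bystander; origin at the centre of its underside.

How it is judged:
On the way, in this order (a step that is already met when the one before it is completed fails the run):
1. the plate lies flat on the bed in front of the clips, wedge edge towards them (x of plate_grip in the frame of fixture between -0.15 and -0.06 m and y of plate_grip in the frame of fixture between -0.02 and 0.02 m and z of plate_grip in the frame of fixture below 0.044 m and angle between the x axis of plate_grip and the x axis of fixture, either way round below 0.25 rad and value of joint each of clip_left, clip_right below 0.03 rad and angle between plate_grip's own z axis and vertical below 0.06 rad), for 0.1 s.
2. both clips have ridden up onto the plate (value of joint each of clip_left, clip_right above 0.12 rad).
At the end, for the whole second after the job is handed in: the plate, pushed in until its grip is past fixture x = -45 mm, lies flat on the bed (within 4 mm in height and 0.05 rad), released and still, with both clips snapped down into its groove: each clip's lift between 0.05 and 0.105 rad (value of joint clip_left between 0.05 and 0.105 rad and value of joint clip_right between 0.05 and 0.105 rad and x of plate_grip in the frame of fixture above -0.045 m and angle between plate_grip's own z axis and vertical below 0.05 rad and z of plate_grip in the frame of fixture below 0.044 m and linear speed of plate below 0.01 m/s); the robot touches nothing.
It fails at once if the plate is pressed against the clip head with more than 40 N (contact force between plate and head above 40 N).
It fails at once if the screw tin is moved by more than 20 mm (distance of screw_tin from where it was at the start of the episode above 0.02 m).
It fails at once if the tape measure is moved by more than 20 mm (distance of tape_measure from where it was at the start of the episode above 0.02 m).
It also fails if it takes over 54 s, if anything falls off the work surface, if the arm or the gripper's body presses on something with over 40 N, if the wrist force passes 120 N, or if a joint passes its speed limit or range.

## Working session

There is one attempt and no reset: what is moved stays moved. The work goes in short steps, each a Python script; the robot and the scene stay as the last script left them, time stands still between calls to the robot, and variables do not carry over. Pictures are saved under pics/ and viewed, about 8 in all and at most 12, crops included, and the job is handed in when it is done.

```bash
ls; mkdir -p pics; cat > h.py <<'E'
from cell import manip
import numpy as np, cv2
from scipy.spatial.transform import Rotation as R
def cam(n,save=None):
    p=manip.camera(n)
    if save: cv2.imwrite('pics/'+save,cv2.cvtColor(p['img'],cv2.COLOR_RGB2BGR))
    return p
def Rm(p):
    a=np.array(p['attitude'],float)
    return R.from_quat(a).as_matrix() if a.size==4 else a.reshape(3,3)
def cloud(p):
    K=np.array(p['intrinsics']);d=p['depth']
    v,u=np.mgrid[:d.shape[0],:d.shape[1]]
    c=np.stack([(u-K[0,2])/K[0,0]*d,-(v-K[1,2])/K[1,1]*d,-d],-1)
    w=c@Rm(p).T+np.array(p['origin']); w[d==0]=np.nan
    return w
E
python3 - <<'E'
from h import *
np.set_printoptions(precision=4,suppress=True)
for n in('top','side'):
    p=cam(n,n+'0.png');w=cloud(p);print(n,p['origin'],p['attitude'],p['intrinsics'],[k for k in p])
    for t in('plate_grip','plate_groove','fixture','bed_end','clip_left','clip_right','screw_tin','tape_measure'):
        print(t,[(np.round(q['at']),round(q['conf'],2),w[int(q['at'][1]),int(q['at'][0])]) for q in manip.find_in(p,t)[:2]])
    np.savez('pics/'+n+'.npz',w=w,img=p['img'])
print(manip.read_tool_rot(),manip.read_clock())
E
```

```text
pics
top [ 0.4562 -0.0309  1.2957] [ 0.0382 -0.0255 -0.7015  0.7112] [[524.4368   0.     272.7492]
 [  0.     524.4368 203.5301]
 [  0.       0.       1.    ]] ['img', 'depth', 'intrinsics', 'origin', 'attitude', 'shot']
plate_grip [(array([175., 249.]), 0.9, array([0.4598, 0.2328, 0.0136])), (array([320., 243.]), 0.42, array([ 0.4771, -0.1213,  0.0089]))]
plate_groove [(array([174., 250.]), 0.89, array([0.4574, 0.2338, 0.0087]))]
fixture [(array([319., 245.]), 0.95, array([ 0.4721, -0.1187,  0.0121])), (array([213., 153.]), 0.24, array([0.6891, 0.1364, 0.0635]))]
bed_end [(array([320., 246.]), 0.69, array([ 0.4722, -0.1234,  0.0151]))]
clip_left [(array([347., 230.]), 0.55, array([ 0.5091, -0.1852,  0.0248]))]
clip_right [(array([341., 252.]), 0.48, array([ 0.4559, -0.1703,  0.0301]))]
screw_tin [(array([254., 163.]), 0.89, array([0.6746, 0.0409, 0.0138]))]
tape_measure [(array([212., 151.]), 0.81, array([0.6944, 0.1392, 0.0612]))]
side [0.4423 0.6057 0.61  ] [-0.0374  0.406   0.9076 -0.1002] [[388.557    0.     283.4879]
 [  0.     388.557  210.5926]
 [  0.       0.       1.    ]] ['img', 'depth', 'intrinsics', 'origin', 'attitude', 'shot']
plate_grip [(array([311., 331.]), 0.84, array([0.4635, 0.2615, 0.044 ]))]
plate_groove [(array([311., 332.]), 0.96, array([0.4647, 0.2645, 0.0454]))]
fixture [(array([333., 204.]), 0.78, array([ 0.4673, -0.0982,  0.0108]))]
bed_end [(array([332., 204.]), 0.77, array([ 0.4723, -0.0999,  0.0115]))]
clip_left [(array([323., 176.]), 0.56, array([ 0.5038, -0.1796,  0.0275]))]
clip_right [(array([340., 181.]), 0.62, array([ 0.4605, -0.1706,  0.0293]))]
screw_tin [(array([233., 227.]), 0.78, array([0.6717, 0.0318, 0.0167]))]
tape_measure [(array([202., 260.]), 0.79, array([0.6883, 0.1634, 0.0481]))]
[ 0.6008 -0.3729  0.3729 -0.6008] 0.9
```

```bash
python3 - <<'E'
import cv2
a=cv2.imread('pics/top0.png')[110:370,110:450]
cv2.imwrite('pics/top0c.png',cv2.resize(a,None,fx=2.3,fy=2.3,interpolation=cv2.INTER_CUBIC))
E
```

```text
(no output)
```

View pics/top0c.png

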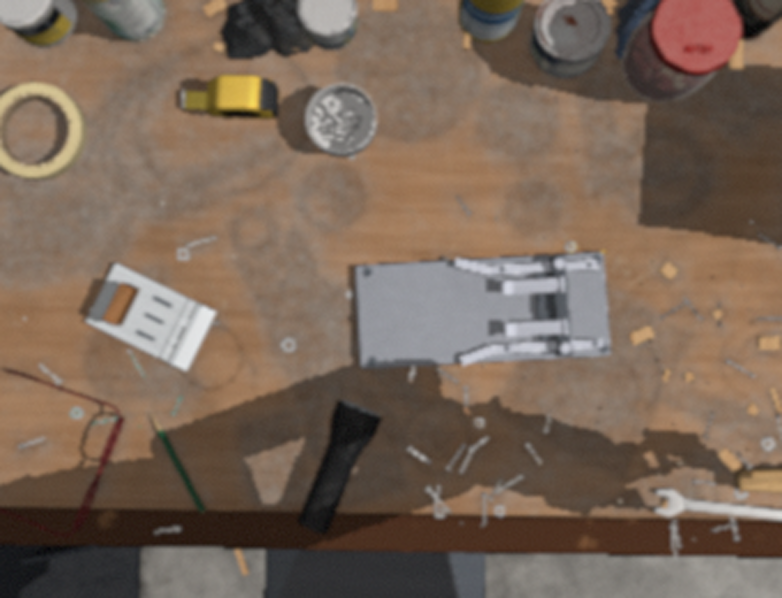

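View pics/side0.png

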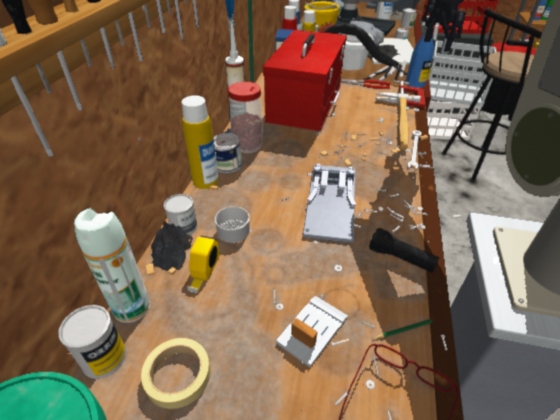

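The top crop shows the plate at left: grip at about (117,303) and wedge edge towards (203,340). The fixture is in the middle, with its open bed end at x≈358 and its clips at 490–560, so it points to world −y. Tin and tape are well away. In the side view both paths look clear apart from the torch beside the fixture. Next I fit the poses from depth.

```bash
python3 - <<'E'
import numpy as np,cv2
np.set_printoptions(precision=4,suppress=True)
for n in('top','side'):
    D=np.load(f'pics/{n}.npz');w=D['w'];img=D['img'].astype(int)
    x,y,z=np.moveaxis(w,-1,0)
    b=(abs(x-.5)<.3)&(abs(y)<.4)
    print(n,'bench z',np.nanmedian(z[b&(z<.006)&(z>-.01)]))
    grey=(img.max(-1)-img.min(-1)<40)&(img.mean(-1)>80)
    def rect(m,nm):
        m=cv2.morphologyEx(m.astype(np.uint8),cv2.MORPH_OPEN,np.ones((3,3)))
        k,l,s,c=cv2.connectedComponentsWithStats(m)
        i=1+s[1:,4].argmax();q=w[l==i]
        r=cv2.minAreaRect((q[:,:2]*1000).astype(np.float32));print(nm,len(q),r,'z',np.median(q[:,2]),'mean',q.mean(0)); print(cv2.boxPoints(r))
    rect((abs(x-.47)<.1)&(y<.03)&(y>-.3)&(z>.006)&(z<.05),'fixture')
    rect((abs(x-.46)<.1)&(abs(y-.23)<.1)&(z>.005)&(z<.06),'plate')
    rect((abs(x-.46)<.1)&(abs(y-.23)<.1)&(z>.035)&(z<.06),'griptop')
    rect((abs(x-.46)<.1)&(abs(y-.23)<.1)&(z>.005)&(z<.03)&grey,'plategrey')
    rect((abs(x-.47)<.1)&(y<.03)&(y>-.3)&(z>.030)&(z<.05),'head')
E
```

```text
top bench z 0.00031428077533413035
fixture 4853 ((473.5061340332031, -121.26756286621094), (110.07418823242188, 265.0924377441406), 3.7683310508728027) z 0.013367949993415618 mean [ 0.4733 -0.1204  0.0156]
[[ 409.8768    7.3749]
 [ 427.2993 -257.1444]
 [ 537.1355 -249.91  ]
 [ 519.713    14.6093]]
plate 1089 ((462.1617126464844, 233.4998779296875), (117.68025207519531, 69.97334289550781), 64.66045379638672) z 0.010845001694040679 mean [0.467  0.2395 0.0152]
[[405.3587 195.2946]
 [468.5997 165.3473]
 [518.9647 271.7052]
 [455.7237 301.6525]]
griptop 131 ((474.53118896484375, 258.82342529296875), (16.58282470703125, 43.398555755615234), 66.94856262207031) z 0.04589316605002747 mean [0.4744 0.258  0.0457]
[[451.318  259.6906]
 [491.2513 242.6975]
 [497.7444 257.9563]
 [457.8111 274.9493]]
plategrey 925 ((462.1617126464844, 233.4998779296875), (117.68025207519531, 69.97334289550781), 64.66045379638672) z 0.010227954351401003 mean [0.4656 0.2364 0.0105]
[[405.3587 195.2946]
 [468.5997 165.3473]
 [518.9647 271.7052]
 [455.7237 301.6525]]
head 72 ((448.4808654785156, -204.6497039794922), (3
[... 794 characters left out ...]
706542969), (16.5869083404541, 44.0838623046875), 65.91490173339844) z 0.044397322174640874 mean [0.475  0.2618 0.0434]
[[452.1554 261.2174]
 [492.4013 243.2271]
 [499.1703 258.37  ]
 [458.9243 276.3603]]
plategrey 1451 ((468.2428894042969, 244.06460571289062), (94.39224243164062, 70.5014877319336), 64.60765838623047) z 0.009068076105800627 mean [0.4668 0.2494 0.0091]
[[416.1592 216.544 ]
 [479.8498 186.312 ]
 [520.3265 271.5852]
 [456.636  301.8173]]
head 32 ((373.75677490234375, 21.836029052734375), (15.12220287322998, 6.805016040802002), 86.80243682861328) z 0.03953992005665957 mean [0.3737 0.0239 0.0401]
[[369.9378  14.4765]
 [376.7322  14.0969]
 [377.5757  29.1956]
 [370.7813  29.5751]]
```

```bash
cat >> h.py <<'E'
np.set_printoptions(precision=4,suppress=True)
PSI_F=np.radians(-86.23); F0=np.array([.4740,-.1238])
PSI_P=np.radians(-115.2); GRIP=np.array([.4752,.2595])
FLIP=0
def quat(psi):
    psi=psi+FLIP; c,s=np.cos(psi),np.sin(psi)
    return R.from_matrix(np.array([[c,0,-s],[s,0,c],[0,-1,0]])).as_quat()
def fx(x,y=0): # fixture -> world xy
    c,s=np.cos(PSI_F),np.sin(PSI_F); return F0+[c*x-s*y,s*x+c*y]
def tofx(p):
    c,s=np.cos(PSI_F),np.sin(PSI_F); d=np.array(p[:2])-F0; return np.array([c*d[0]+s*d[1],-s*d[0]+c*d[1]])
E
python3 - <<'E'
import h
from h import *
for f in(0,np.pi):
    h.FLIP=f
    print(f,manip.inverse_kinematics([*GRIP,.015],quat(PSI_P)),manip.inverse_kinematics([*fx(-.125),.03],quat(PSI_F)),manip.inverse_kinematics([*fx(0),.03],quat(PSI_F)))
E
```

```text
0 [ 0.4051  0.1917  1.8386 -0.      1.1113  2.4157] [-0.1081 -0.0298  2.0423 -0.      1.1291  1.3968] [-0.3602  0.0358  1.9765 -0.      1.1293  1.1448]
3.141592653589793 [ 0.4051  0.1917  1.8386 -0.      1.1113 -0.7258] [-0.1081 -0.0298  2.0423 -0.      1.1291 -1.7447] [-0.3602  0.0358  1.9765 -0.      1.1293 -1.9968]
```

```bash
sed -i 's/^FLIP=0/FLIP=np.pi/' h.py; python3 - <<'E'
from h import *
q=quat(PSI_P)
manip.move_pose([*GRIP,.14],q)
manip.servo_line([*GRIP,.05],speed=.15)
manip.servo_line([*GRIP,.0155],speed=.05)
print(manip.read_contact_force(),manip.read_position())
manip.close(60)
print(manip.read_grip_width(),manip.read_contact_force(),manip.read_wrist_torque())
manip.servo_line([*GRIP,.08],speed=.1)
print(manip.read_grip_width(),manip.read_contact_force(),manip.read_wrist_torque(),manip.read_position())
p=cam('side','side1.png'); print(manip.read_clock())
E
```

```text
[0.523 0.802 0.828] [0.4753 0.2596 0.0156]
0.01513141771804555 [-0.3855  0.0478  2.1573] [ 0.0189 -0.0026  0.0054]
0.015515239529132318 [ 0.2151  0.1942 -2.5263] [ 0.0412  0.007  -0.0288] [0.4747 0.2593 0.0793]
6.8917
```

View pics/side1.png

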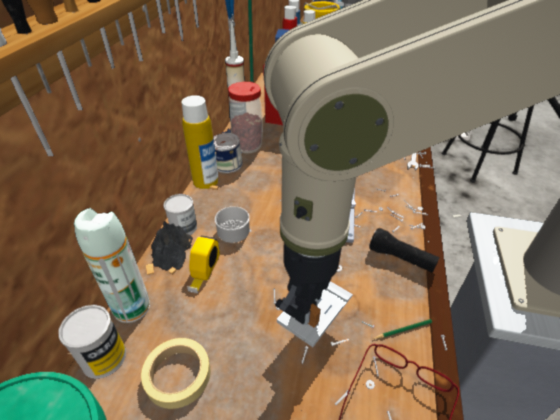

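The side view shows the plate held, roughly level, at (318,310); the wrist force confirms its weight of 2.5 N. Next I lay it on the bed.

```bash
python3 - <<'E'
from h import *
q=quat(PSI_F); P=fx(-.125)
manip.move_pose([*P,.08],q)
manip.servo_line([*P,.034],speed=.1)
z=.034
f0=manip.read_contact_force()
while z>.024:
    z-=.0007; manip.servo_line([*P,z],speed=.02)
    f=manip.read_contact_force()
    if f[2]-f0[2]>3.5: break
print('z',z,f0,f,manip.read_wrist_torque(),manip.read_position(),tofx(manip.read_position()))
manip.hold(.15)
p=cam('top','top1.png');np.savez('pics/top1.npz',w=cloud(p),img=p['img'])
p=cam('wrist','wrist1.png');np.savez('pics/wrist1.npz',w=cloud(p),img=p['img']);print(manip.read_clock())
E
python3 - <<'E'
import cv2,numpy as np
a=cv2.imread('pics/top1.png')[190:310,220:400]; b=cv2.imread('pics/wrist1.png')
cv2.imwrite('pics/m1.png',np.vstack([cv2.resize(a,(400,267),interpolation=cv2.INTER_CUBIC),cv2.resize(b,(400,300))]))
E
```

```text
z 0.02700000000000001 [ 1.4112  0.0967 -1.1931] [-2.2624 -0.608   4.3642] [ 0.0183  0.436  -0.0575] [0.4663 0.0009 0.0277] [-0.1249  0.0005]
11.2583
```

View pics/m1.png

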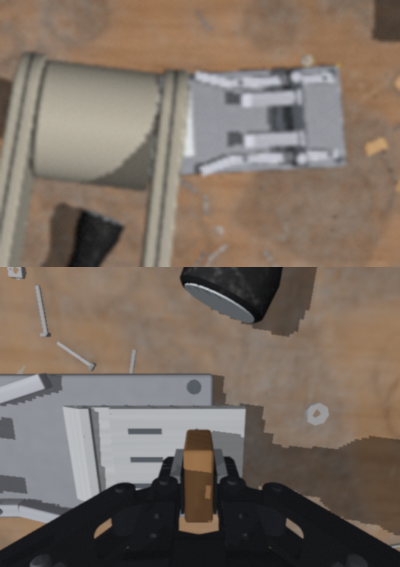

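The plate is on the bed: the top crop shows its wedge edge just before the flare, and the wrist view shows it square, with a margin on the robot side. I measure that alignment from the wrist depth.

```bash
python3 - <<'E'
import numpy as np,cv2
F0=np.array([.4740,-.1238]);a=np.radians(-86.23)
def F(w):
    d=w[...,:2]-F0;c,s=np.cos(a),np.sin(a)
    return c*d[...,0]+s*d[...,1],-s*d[...,0]+c*d[...,1],w[...,2]
D=np.load('pics/wrist1.npz');X,Y,Z=F(D['w'])
def fit(P,n):
    k=np.polyfit(P[:,0],P[:,1],1);r=P[:,1]-np.polyval(k,P[:,0]);g=abs(r)<.0015
    k=np.polyfit(P[g,0],P[g,1],1);print(n,'slope deg',np.degrees(np.arctan(k[0])),'at -.1:',np.polyval(k,-.1)*1000,g.sum())
# -y edges per x bins
pl=[];bd=[]
for x in np.arange(-.15,-.052,.002):
    m=(abs(X-x)<.001)&(Z<.06)
    t=m&(Z>.0175)&(Y>-.045)&(Y<0); 
    if t.sum()>5: pl.append((x,Y[t].min()))
    b=m&(Z>.007)&(Y>-.075)
    if x>-.13 and b.sum()>5: bd.append((x,Y[b].min()))
fit(np.array(pl),'plate -y edge');fit(np.array(bd),'bed -y edge')
t=(Z>.018)&(Z<.03)&(X>-.145)&(X<-.07)&(Y<-.02)&(Y>-.034)
A=np.c_[X[t],Y[t],np.ones(t.sum())];print('plate plane',np.linalg.lstsq(A,Z[t],rcond=None)[0],np.median(Z[t]))
t=(Z>.005)&(Z<.016)&(X>-.125)&(X<-.07)&(Y<-.038)&(Y>-.053)
A=np.c_[X[t],Y[t],np.ones(t.sum())];print('bed plane',np.linalg.lstsq(A,Z[t],rcond=None)[0],np.median(Z[t]))
# guide/head from first top cloud: channel edges, clips
X,Y,Z=F(np.load('pics/top.npz')['w'])
for x in np.arange(-.03,.12,.006):
    m=(abs(X-x)<.003)&(abs(Y)<.05);o=[]
    for lo in np.arange(-.05,.05,.008):
        q=m&(Y>=lo)&(Y<lo+.008);o.append('%3.0f'%(np.median(Z[q])*1000) if q.any() else ' . ')
    print('%4.0f'%(x*1000),*o)
E
```

```text
plate -y edge slope deg 0.10927402081206647 at -.1: -33.37581661052049 49
bed -y edge slope deg 0.19251960775682816 at -.1: -53.533321912563004 38
plate plane [-0.00216725  0.0839198   0.02400065] 0.021967105728429942
bed plane [-0.00500213  0.01887431  0.01233309] 0.011953898418146675
 -30  13  13  13  12  11  13  14  13  12  11  12  13  15
 -24  19  11  11  13  10  13  12  10  11  15  13  11  25
 -18  21  13  12  13  13  14  11  11  12  13  12  14  24
 -12  20  13  12  14  13  14  12  13  12  12  13  21  21
  -6  22  12  14  12  13  13  12  14  11  12  14  22  20
  -0  22  15  12  11  14  11  12  12  13  12  12  21  13
   6  19  20  12  12  13  14  13  12  11  11  14  19  17
  12  20  14  13  12  13  13  12  14  13  11  12  22  17
  18  22  20   8  15  14  12  10  17  16  14  12  23  12
  24  17  17  16  29  16  12  14  11  29  30  14  21   9
  30  15  23  12  27  17  11  12  12  28  27  13  24  13
  36  17  19  13  27  14  12  13  13  28  28  12  21  13
  42  19  20  12  28  13  11  12  11  29  29  12  22  13
  48  18  22  23  29  14  13  12  10  27  28  13  22  16
  54  18  21  17  31  17  14  11  14  31  29  14  22  13
  60  20  21  22  28  27  21  21  22  29  31  17  21  13
  66  21  22  21  31  24  22  22  20  34  31  21  22  13
  72  27  27  27  30  32  31  24  25  33  29  28  32  25
  78  39  36  31  36  34  32  32  33  33  36  30  36  37
  84  36  32  32  33  32  31  33  32  34  33  31  35  32
  90  19  20  12  13  14  12  11  13  15  13  14  20  15
  96  18  20  11  11  12  12  14  12  13  12  13  20  11
 102  22  18  12  11  12  12  12  13  14  11  12  22  14
 108  19  21  10  12  13  12  11  14  12  14  12  23  13
 114  21  22  13  14  13  12  12  15  11  11  13  21  11
```

```bash
python3 - <<'E'
import numpy as np
F0=np.array([.4740,-.1238]);a=np.radians(-86.23)
w=np.load('pics/wrist1.npz')['w'];d=w[...,:2]-F0;c,s=np.cos(a),np.sin(a)
X=c*d[...,0]+s*d[...,1];Y=-s*d[...,0]+c*d[...,1];Z=w[...,2]
for lo in np.arange(-.034,.036,.005):
    print(round(lo*1000),[ (round(np.median(Z[m])*1000,1),m.sum()) for x0,x1 in((-.15,-.14),(-.105,-.085),(-.056,-.050)) for m in[(X>x0)&(X<x1)&(Y>lo)&(Y<lo+.005)&(Z<.03)&(Z>.01)] if m.any()])
E
```

```text
-34 [(np.float64(21.6), np.int64(302)), (np.float64(21.4), np.int64(673)), (np.float64(20.3), np.int64(236))]
-29 [(np.float64(22.0), np.int64(230)), (np.float64(22.0), np.int64(458)), (np.float64(21.7), np.int64(178))]
-24 [(np.float64(21.9), np.int64(219)), (np.float64(22.0), np.int64(461)), (np.float64(21.7), np.int64(170))]
-19 [(np.float64(22.0), np.int64(217)), (np.float64(22.1), np.int64(420)), (np.float64(21.7), np.int64(166))]
-14 [(np.float64(22.0), np.int64(207)), (np.float64(22.0), np.int64(418)), (np.float64(21.7), np.int64(161))]
-9 [(np.float64(22.0), np.int64(210)), (np.float64(22.1), np.int64(411)), (np.float64(21.7), np.int64(166))]
-4 [(np.float64(21.9), np.int64(139)), (np.float64(22.1), np.int64(401)), (np.float64(21.7), np.int64(150))]
1 [(np.float64(22.2), np.int64(15)), (np.float64(22.1), np.int64(304)), (np.float64(21.6), np.int64(154))]
6 [(np.float64(22.1), np.int64(263)), (np.float64(21.7), np.int64(148))]
11 [(np.float64(22.1), np.int64(233)), (np.float64(21.7), np.int64(143))]
16 [(np.float64(22.0), np.int64(145)), (np.float64(21.7), np.int64(143))]
21 [(np.float64(22.2), np.int64(54)), (np.float64(21.7), np.int64(138))]
26 [(np.float64(21.7), np.int64(80))]
31 []
36 []
```

```bash
cat > slide.py <<'E'
from h import *
u=np.array([np.cos(PSI_F),np.sin(PSI_F)]); v=np.array([-u[1],u[0]])
def go(x,y=0,z=.0270,speed=.03): manip.servo_line([*fx(x,y),z],speed=speed)
def rd():
    f=manip.read_contact_force(); p=manip.read_position()
    return -f[:2]@u, f[:2]@v, f[2], tofx(p), p[2]
E
python3 - <<'E'
from slide import *
x=-.125
t0=manip.read_clock()
for x in(-.11,-.095,-.08):
    go(x); r=rd(); print(x,*np.round(r[:3],1),r[3],round(r[4],4))
    if r[0]>12 or abs(r[1])>10: break
else:
    base=r[0]
    while x<-.05:
        x+=.0007; go(x,speed=.01); r=rd(); print(round(x,4),*np.round(r[:3],1),r[3],round(r[4],4))
        if r[0]>15 or abs(r[1])>12: break
print(manip.read_clock()-t0,manip.read_clock())
E
```

```text
-0.11 -0.1 -0.3 4.6 [-0.1094  0.0009] 0.0277
-0.095 -0.9 -0.9 5.0 [-0.0944  0.0008] 0.0277
-0.08 -1.4 -0.1 5.7 [-0.0793  0.0008] 0.0277
-0.0793 1.2 0.4 5.8 [-0.0789  0.0008] 0.0277
-0.0786 1.5 0.2 5.8 [-0.0783  0.0008] 0.0277
-0.0779 0.9 0.6 6.0 [-0.0777  0.0008] 0.0277
-0.0772 2.5 -0.0 4.4 [-0.0769  0.0008] 0.0277
-0.0765 1.1 0.0 5.9 [-0.0763  0.0008] 0.0277
-0.0758 2.9 -0.7 5.7 [-0.0756  0.0008] 0.0277
-0.0751 1.4 -0.1 5.4 [-0.0749  0.0008] 0.0277
-0.0744 2.8 0.6 5.6 [-0.0742  0.0008] 0.0277
-0.0737 1.7 -0.4 6.2 [-0.0735  0.0008] 0.0277
-0.073 1.2 -0.9 6.2 [-0.0728  0.0008] 0.0277
-0.0723 1.7 -0.4 5.8 [-0.0721  0.0008] 0.0277
-0.0716 1.6 -0.3 5.7 [-0.0714  0.0008] 0.0277
-0.0709 2.7 0.2 5.5 [-0.0707  0.0008] 0.0278
-0.0702 2.6 0.6 6.0 [-0.0699  0.0008] 0.0277
-0.0695 2.0 0.6 6.1 [-0.0692  0.0008] 0.0278
-0.0688 2.3 0.4 5.9 [-0.0686  0.0008] 0.0277
-0.0681 1.7 -0.5 5.6 [-0.0679  0.0008] 0.0277
-0.0674 1.6 1.0 5.0 [-0.0672  0.0008] 0.0277
-0.0667 2.2 0.2 5.5 [-0.0664  0.0008] 0.0277
-0.066 2.3 0.1 5.5 [-0.0657  0.0008] 0.0277
-0.0653 1.2 0.8 6.1 [-0.0651  0.0008] 0.0277
-0.0646 3.4 -
[... 323 characters left out ...]
7.4 [-0.0605  0.0008] 0.0277
-0.059 9.0 0.3 7.5 [-0.06    0.0008] 0.0277
-0.0583 9.4 -0.5 7.8 [-0.0594  0.0008] 0.0277
-0.0576 9.0 0.4 8.4 [-0.0587  0.0008] 0.0277
-0.0569 10.1 0.6 8.7 [-0.0581  0.0008] 0.0277
-0.0562 10.8 -0.2 8.9 [-0.0574  0.0008] 0.0277
-0.0555 11.2 -0.1 8.7 [-0.0567  0.0008] 0.0277
-0.0548 11.2 0.0 8.6 [-0.0561  0.0008] 0.0277
-0.0541 10.5 0.4 8.2 [-0.0554  0.0008] 0.0277
-0.0534 11.3 -0.0 9.0 [-0.0548  0.0008] 0.0277
-0.0527 11.0 0.0 8.9 [-0.0541  0.0008] 0.0277
-0.052 11.9 0.2 8.1 [-0.0534  0.0008] 0.0277
-0.0513 13.0 -0.0 8.8 [-0.0528  0.0008] 0.0277
-0.0506 11.2 0.7 9.4 [-0.0521  0.0008] 0.0277
-0.0499 12.6 0.1 10.1 [-0.0514  0.0008] 0.0277
12.700000000000001 23.9583
```

```bash
python3 - <<'E'
from slide import *
x=-.0499; low=False
while x<-.025:
    x+=.0006; go(x,speed=.01); r=rd(); print(round(x,4),*np.round(r[:3],1),r[3],round(r[4],4))
    if r[0]>21 or abs(r[1])>12: break
    if r[3][0]>-.042 and r[0]<5: low=True
    if low and r[0]>11: break
print(manip.read_clock())
p=cam('top','top2.png');np.savez('pics/top2.npz',w=cloud(p),img=p['img'])
E
```

```text
-0.0493 12.9 -0.9 8.9 [-0.0509  0.0008] 0.0277
-0.0487 12.6 0.5 9.8 [-0.0503  0.0008] 0.0277
-0.0481 12.7 0.1 9.3 [-0.0497  0.0008] 0.0277
-0.0475 12.9 -0.2 9.2 [-0.0492  0.0008] 0.0277
-0.0469 12.3 -0.4 9.0 [-0.0485  0.0008] 0.0277
-0.0463 10.7 -0.5 8.5 [-0.0475  0.0008] 0.0277
-0.0457 8.3 0.2 6.6 [-0.0466  0.0008] 0.0277
-0.0451 7.7 1.0 7.9 [-0.0458  0.0008] 0.0277
-0.0445 7.0 0.3 6.9 [-0.0452  0.0008] 0.0277
-0.0439 7.4 0.1 6.8 [-0.0446  0.0008] 0.0277
-0.0433 6.9 -0.1 7.3 [-0.0439  0.0008] 0.0277
-0.0427 6.7 0.3 7.7 [-0.0433  0.0008] 0.0277
-0.0421 7.0 -0.3 7.7 [-0.0427  0.0008] 0.0277
-0.0415 8.3 -0.9 7.2 [-0.0421  0.0008] 0.0277
-0.0409 7.4 -0.2 7.1 [-0.0415  0.0008] 0.0277
-0.0403 6.9 0.6 8.1 [-0.0409  0.0008] 0.0277
-0.0397 5.6 -0.7 7.4 [-0.0401  0.0008] 0.0277
-0.0391 3.6 -0.5 6.3 [-0.0392  0.0008] 0.0277
-0.0385 1.8 0.6 6.3 [-0.0383  0.0008] 0.0277
-0.0379 0.1 -0.2 5.2 [-0.0373  0.0008] 0.0278
-0.0373 -4.0 1.2 5.4 [-0.0363  0.0008] 0.0277
-0.0367 -1.3 1.2 5.6 [-0.0361  0.0008] 0.0277
-0.0361 2.3 -0.5 7.1 [-0.0361  0.0007] 0.0277
-0.0355 5.5 -0.3 8.9 [-0.0359  0.0007] 0.0277
-0.0349 5.4 0.1 9.0 [-0.0356  0.0007] 0.0277
-0.0343 6.8 0.6 9.5 [-0.035   0.0007] 0.0277
-0.0337 6.4 -1.0 9.4 [-0.0345  0.0007] 0.0277
-0.0331 8.5 -0.7 10.5 [-0.0342  0.0007] 0.0277
-0.0325 11.9 -0.8 10.9 [-0.0342  0.0007] 0.0277
31.2083
```

```bash
python3 - <<'E'
from h import *
p=cam('wrist','wrist2.png');np.savez('pics/wrist2.npz',w=cloud(p),img=p['img'])
s=cam('side')
b=cv2.cvtColor(s['img'],cv2.COLOR_RGB2BGR)[140:260,260:400]
a=cv2.imread('pics/wrist2.png')
cv2.imwrite('pics/m2.png',np.vstack([cv2.resize(b,(350,300),interpolation=cv2.INTER_CUBIC),cv2.resize(a,(400,300))[:,:350]]) if 0 else a)
w=np.load('pics/wrist2.npz')['w'];d=w[...,:2]-F0;c,s_=np.cos(PSI_F),np.sin(PSI_F)
X=c*d[...,0]+s_*d[...,1];Y=-s_*d[...,0]+c*d[...,1];Z=w[...,2]
for x in np.arange(-.06,.1,.004):
    o=[]
    for lo in np.arange(-.042,.042,.006):
        q=(abs(X-x)<.002)&(Y>=lo)&(Y<lo+.006)&(Z<.05);o.append('%4.1f'%(np.median(Z[q])*1000) if q.sum()>3 else ' .  ')
    print('%4.0f'%(x*1000),*o)
E
```

```text
-60 11.9 18.3 21.9 21.9 22.0 22.0 22.1 22.0 22.0  .    .    .    .    .  
 -56 11.9 17.4 21.9 21.9 21.9 22.1 22.3 21.8  .    .    .    .    .    .  
 -52 12.0 18.2 22.0 21.9 21.9 22.3 36.3  .    .    .    .    .    .    .  
 -48 11.9 17.4 22.1 21.9 22.1 33.3 38.1  .    .    .    .    .    .    .  
 -44 12.0 18.1 22.1 22.1 22.0 37.2  .    .    .    .    .    .    .    .  
 -40 11.9 18.8 22.0 32.5  .    .    .    .    .    .    .    .    .    .  
 -36 11.8 17.1 21.9 33.1  .    .    .    .    .    .    .    .    .    .  
 -32 11.9 17.2 22.0 33.3  .    .    .    .    .    .    .    .    .    .  
 -28 12.0 17.6 22.0 31.3 23.3  .    .    .    .    .    .    .    .    .  
 -24 12.0 17.1 22.0 22.1 22.0 37.3  .    .    .    .    .    .    .    .  
 -20 12.0 17.9 22.0 22.0 22.0 27.7 38.8  .    .    .    .    .    .    .  
 -16 12.3 17.2 22.0 22.0 21.9 22.2 37.2  .    .    .    .    .    .    .  
 -12 12.6 17.3 22.0 21.8 21.8 22.1 22.1 22.2  .    .    .    .    .    .  
  -8 20.6 17.4 21.8 22.1 22.2 21.9 22.1 22.1 22.1 21.9  .    .    .    .  
  -4 20.8 17.1 22.0 22.1 22.0 21.9 22.0 22.2 22.0 2
[... 1198 characters left out ...]
 21.4 31.2 31.8 31.5 21.0
  64 21.0 20.7 21.7 31.8 32.0 20.9 21.0 21.1 21.0 21.3 31.5 32.0 31.9 21.0
  68 21.0 20.5 21.6 32.1 32.2 21.0 21.0 21.0 21.1 21.3 31.6 32.4 32.0 21.2
  72 27.2 26.2 26.6 32.5 32.4 28.6 26.5 26.5 26.7 27.1 31.5 32.5 31.2 27.9
  76 35.7 31.4 32.3 32.7 32.6 31.5 31.5 31.5 31.6 31.8 32.8 32.9 31.9 32.4
  80 35.6 31.6 34.3 34.9 35.1 31.6 31.6 31.5 31.5 32.2 35.1 35.1 33.0 32.8
  84  .   31.3 31.5 34.6 34.8 31.4 31.4 31.4 31.4 31.6 34.6 34.7 31.7 31.4
  88  .    .    .    .    .    .    .    .    .    .    .    .    .    .  
  92  .    .    .    .    .    .    .    .    .    .    .    .    .    .  
  96  .    .    .    .    .    .    .    .    .    .    .    .    .   20.9
```

View pics/wrist2.png

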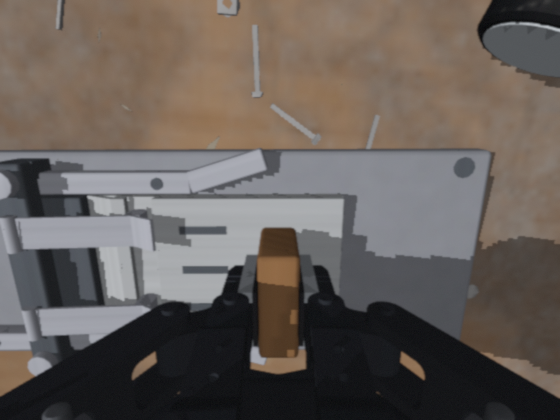

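The wrist picture shows the groove under both clip arms, around (120,240) and (150,310). Depth shows both arms at the same lowered slope (about 30 mm high at the nose, 32 mm at the pivot). That means both have snapped down and the edge is at the stop. Next: relax the push, open and withdraw.

```bash
python3 - <<'E'
from slide import *
go(-.0342,y=.0005,z=.0275,speed=.01); print(*rd())
manip.open(); print(manip.read_grip_width(),manip.read_contact_force())
p=manip.read_position(); manip.servo_line([p[0],p[1],.15],speed=.12)
print(manip.read_contact_force())
manip.hold(.2)
p=cam('wrist','wrist3.png');w=cloud(p);d=w[...,:2]-F0;c,s_=np.cos(PSI_F),np.sin(PSI_F)
X=c*d[...,0]+s_*d[...,1];Y=-s_*d[...,0]+c*d[...,1];Z=w[...,2]
for x in np.arange(-.06,.09,.006):
    o=[]
    for lo in np.arange(-.036,.036,.006):
        q=(abs(X-x)<.003)&(Y>=lo)&(Y<lo+.006)&(Z<.06);o.append('%4.1f'%(np.median(Z[q])*1000) if q.sum()>3 else ' .  ')
    print('%4.0f'%(x*1000),*o)
m=(Z>.054)&(Z<.06)&(X<0)&(X>-.08)&(abs(Y)<.03); print('grip top',X[m].mean(),Y[m].mean(),m.sum(),manip.read_clock())
E
```

```text
1.3985964913499638 -0.5172477239396992 5.976293945863459 [-0.0342  0.0007] 0.02774799228629907
0.08547488041260597 [-0.1288  0.5252 -0.1459]
[0.1121 0.7089 0.8647]
 -60 19.6 21.7 21.7 22.0 21.8 22.0 22.1 22.2 21.9 22.1 21.8 22.0
 -54 14.1 21.8 22.2 22.1 22.0 22.0 22.0 21.8 22.0 22.2 21.9 21.9
 -48 19.9 22.1 22.0 22.0 21.9 22.2 21.8 21.9 22.0 21.9 22.0 22.2
 -42 16.9 22.0 23.1 56.5 57.1 56.9 57.5 57.2 57.4 57.1 21.6 21.6
 -36 18.7 21.8 37.5 58.1 58.0 57.9 57.8 57.8 57.9 57.9  .    .  
 -30 18.5 21.9 37.3 58.0 58.1 58.0 57.8 57.8 57.9 57.9  .    .  
 -24 19.4 22.0 22.1 22.3 22.0 21.9 21.8 22.2 22.2 22.2 22.1 22.1
 -18 13.4 22.0 22.0 22.1 21.9 22.1 22.1 22.1 22.1 22.1 22.0 22.1
 -12 19.0 21.9 22.1 22.0 21.9 21.9 22.0 21.9 21.9 22.0 21.8 21.9
  -6 14.2 22.0 22.3 22.3 22.0 22.1 22.2 21.9 21.8 22.2 22.1 22.2
  -0 19.9 21.8 21.8 22.1 22.0 22.1 22.3 22.1 21.9 22.2 22.1 21.9
   6 20.5 21.9 22.0 22.3 22.0 22.1 22.4 21.9 22.1 22.3 21.9 22.2
  12 21.2 22.1 22.2 22.2 21.9 22.1 22.1 22.3 22.0 21.9 22.1 22.1
  18 20.8 22.2 22.5 22.6 21.9 22.1 22.1 22.1 22.1 22.4 22.4 22.1
  24 18.7 22.4 33.0 33.6 21.2 20.7 21.0 21.4 22.3 32.4 33.0 33.6
  30 18.3 23.9 30.1 30.2 17.8 18.0 18.2 18.0 19.1 30.3 30.2 30.2
  36 19.1 22.8 30.3 30.0 21.2 19.7 20.1 20.6 21.5 30.2 30.3 26.1
  42 20.5 22.4 30.6 30.3 21.8 21.5 21.8 21.8 22.1 30.3 30.7 30.0
  48 19.1 21.3 31.0 31.0 19.2 18.9 18.8 19.2 19.7 30.8 30.8 30.7
  54 17.3 18.3 31.3 31.4 16.8 16.8 16.9 16.6 17.8 30.9 31.5 31.3
  60 20.6 21.7 31.8 31.4 21.2 21.1 21.1 21.0 21.2 31.4 31.7 30.8
  66 20.5 22.0 32.1 32.0 21.1 21.1 21.0 21.2 21.2 31.6 32.0 31.5
  72 25.0 30.1 32.3 32.6 26.9 25.9 26.5 25.5 27.2 32.2 32.4 31.4
  78 31.4 32.9 33.6 33.7 31.5 31.4 31.5 31.4 32.0 33.9 33.5 32.2
  84 31.5 32.1 34.2 34.6 31.6 31.5 31.4 31.4 31.6 34.4 34.3 31.5
grip top -0.03433120034204193 0.000792554627436296 1263 33.8
```

View pics/wrist3.png

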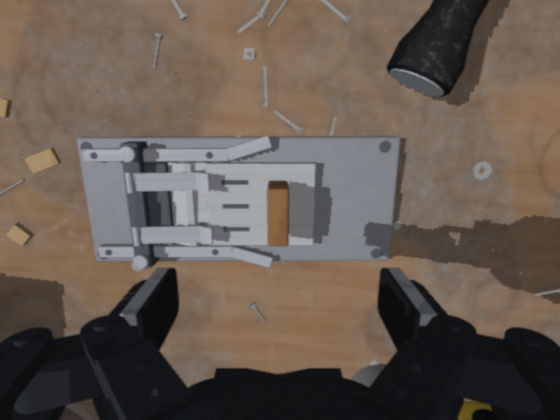

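The picture shows the plate seated flat in the channel, with the grip at (278,213). Both clips lie in the groove at about (205,182) and (205,235), equally lowered, and the gripper is clear. I hand in.

```bash
python3 -c "
from h import *
print(manip.finish_job())"
```

```text
the job is handed in; nothing more can be done
None
```

The plate is laid, slid in and released with both clips in its groove. I handed the job in just after 33.8 s on the robot's clock; no verdict was reported.

**How it went:** I took the plate by its wooden grip and laid it flat on the bed with the grip at fixture x = -125 mm. I then slid it in 0.6–0.7 mm steps while reading the force:
- **Clips touched:** at grip x ≈ -61 mm.
- **Riding up:** took about 13 N at most.
- **Snap:** the noses dropped between about -40 and -36 mm.
- **Stop:** met at about -34 mm with about 12 N. I then eased off the push and let go.

**Last checks:**
- **Position:** the wrist depth picture after release puts the grip at x = -34.3 mm, y = +0.8 mm.
- **Flatness:** the plate's top is level at 22 mm, which is right for a 10 mm plate on the 12 mm bed.
- **Clips:** both arms slope down equally towards the groove, which I read as roughly 0.07 rad of lift. That is inferred from depth, because the joints cannot be read directly.
- **Gripper:** open and about 0.12 m above where it let go of the plate, touching nothing.

**Unexplained or not checked:**
- After the snap, the plate crept nearly 2 mm at 5–7 N before the stop, where I expected about 1 mm. Both clips still look fully down.
- I did not measure the tin and tape measure again at the end. The arm's path stayed well away from them.

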